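# Grade a moulded plaque on the slot gauge

## Task

Take the next plaque, the one in the orange-ended bay of the white sample rack, by its tab and grade it on the slot gauge: offer it to the narrowest slot first, pressing only lightly, and work up to the first slot that it goes fully home in. Leave it standing there; do not force it, and leave the other two plaques and the things about the bench alone.

Things in the scene. Friction and masses are not known exactly. Their poses are not given: they have to be found in the camera images.
- gauge: slot gauge, fixed: bright block 86 x 149 mm on a base plate 110 x 179 mm; top face 40 mm, slot floors 18 mm above the bench. Origin under its centre, bench height; x along the slots, slots 1 to 5 centred at y = 57, 34.5, 9, -19.5, -51 mm. A fitting plaque has 1.4 mm play in all, and is 1.6 mm too thick for the slot before. Touch down below 25 mm/s; a steady push over 25 N is forcing.
- slot1 (a point): slot 1 of the gauge (1 red dot below it on the robot-side face): 7 mm wide along the gauge's y, 68 mm long along its x, 22 mm deep, 1 mm chamfer round the mouth. The point is the centre of its mouth, at the top face.
- slot2 (a point): slot 2 of the gauge (2 red dots below it on the robot-side face): 10 mm wide along the gauge's y, 68 mm long along its x, 22 mm deep, 1 mm chamfer round the mouth. The point is the centre of its mouth, at the top face.
- slot3 (a point): slot 3 of the gauge (3 red dots below it on the robot-side face): 13 mm wide along the gauge's y, 68 mm long along its x, 22 mm deep, 1 mm chamfer round the mouth. The point is the centre of its mouth, at the top face.
- slot4 (a point): slot 4 of the gauge (4 red dots below it on the robot-side face): 16 mm wide along the gauge's y, 68 mm long along its x, 22 mm deep, 1 mm chamfer round the mouth. The point is the centre of its mouth, at the top face.
- slot5 (a point): slot 5 of the gauge (5 red dots below it on the robot-side face): 19 mm wide along the gauge's y, 68 mm long along its x, 22 mm deep, 1 mm chamfer round the mouth. The point is the centre of its mouth, at the top face.
- next_bay (a point): orange-ended bay of the sample rack, holding the plaque to grade; the point is on the bay floor, below the middle of that plaque's tab (within 2 mm), 8 mm above the bench. Rack: fixed white block 90 x 184 mm, top 30 mm above the bench, three bays 20 mm wide, 68 long, 22 deep, 66 mm apart; a 36 mm high orange plate at the end beside this bay.
- plaque_a: look-alike brown plaque upright in the rack: plate 60 mm along x, 50 high, thickness t along y unknown (7.5 to 17 mm, unrelated to the letter), square edges, 40-65 g. Grip tab on top, same on all: 28 mm along x, 8 thick along y, 50 to 80 mm above the underside, flush with the plate's -y face. Origin: underside, below the middle of the TAB; so the plate spans y = -4 to t-4 mm. z up.
- plaque_b: look-alike brown plaque upright in the rack: plate 60 mm along x, 50 high, thickness t along y unknown (7.5 to 17 mm, unrelated to the letter), square edges, 40-65 g. Grip tab on top, same on all: 28 mm along x, 8 thick along y, 50 to 80 mm above the underside, flush with the plate's -y face. Origin: underside, below the middle of the TAB; so the plate spans y = -4 to t-4 mm. z up.
- plaque_c: look-alike brown plaque upright in the rack: plate 60 mm along x, 50 high, thickness t along y unknown (7.5 to 17 mm, unrelated to the letter), square edges, 40-65 g. Grip tab on top, same on all: 28 mm along x, 8 thick along y, 50 to 80 mm above the underside, flush with the plate's -y face. Origin: underside, below the middle of the TAB; so the plate spans y = -4 to t-4 mm. z up.
- beaker: empty glass beaker, 68 mm across, 95 mm high; leave alone. Origin under its centre.
- dropper: amber bottle, 34 mm across, 85 mm high; leave alone. Origin under its centre.
- jar: white jar, 72 mm across, 95 mm high; leave alone. Origin under its centre.
- spatula: steel lab spatula, 200 mm long, lying flat; leave alone.
- tweezers: steel tweezers, 140 mm long, lying flat, 8 mm high; leave alone.

How it is judged (in metres and radians):
On the way, in this order (a step that is already met when the one before it is completed fails the run):
1. the plaque is offered to slot 1, the narrowest: its foot bears on the gauge over that slot (((contact force between plaque_a and gauge above 0.5 N and y of plaque_a in the frame of gauge between 0.048 and 0.066 m and x of plaque_a in the frame of gauge between -0.02 and 0.02 m and z of plaque_a in the frame of gauge above 0.032 m) or (contact force between plaque_b and gauge above 0.5 N and y of plaque_b in the frame of gauge between 0.048 and 0.066 m and x of plaque_b in the frame of gauge between -0.02 and 0.02 m and z of plaque_b in the frame of gauge above 0.032 m) or (contact force between plaque_c and gauge above 0.5 N and y of plaque_c in the frame of gauge between 0.048 and 0.066 m and x of plaque_c in the frame of gauge between -0.02 and 0.02 m and z of plaque_c in the frame of gauge above 0.032 m))), for 0.04 s.
2. the plaque is fully home, upright, in the first slot that accepts it (((((y of plaque_a in the frame of gauge between 0.0285 and 0.0405 m and y of plaque_a_c0 in the frame of plaque_a above -0.00025 m) or (y of plaque_a in the frame of gauge between 0.003 and 0.015 m and y of plaque_a_c0 in the frame of plaque_a above 0.00125 m) or (y of plaque_a in the frame of gauge between -0.0255 and -0.0135 m and y of plaque_a_c0 in the frame of plaque_a above 0.00275 m) or (y of plaque_a in the frame of gauge between -0.057 and -0.045 m and y of plaque_a_c0 in the frame of plaque_a above 0.00425 m)) and z of plaque_a in the frame of gauge below 0.0205 m and x of plaque_a in the frame of gauge between -0.012 and 0.012 m and angle between plaque_a's own z axis and vertical below 0.12 rad and distance of each of plaque_b, plaque_c from where it was at the start of the episode below 0.012 m and horizontal distance between each of plaque_b, plaque_c and next_bay above 0.03 m) or (((y of plaque_b in the frame of gauge between 0.0285 and 0.0405 m and y of plaque_b_c0 in the frame of plaque_b above -0.00025 m) or (y of plaque_b in the frame of gauge between 0.003 and 0.015 m and y of plaque_b_c0 in the frame of plaque_b above 0.00125 m) or (y of plaque_b in the frame of gauge between -0.0255 and -0.0135 m and y of plaque_b_c0 in the frame of plaque_b above 0.00275 m) or (y of plaque_b in the frame of gauge between -0.057 and -0.045 m and y of plaque_b_c0 in the frame of plaque_b above 0.00425 m)) and z of plaque_b in the frame of gauge below 0.0205 m and x of plaque_b in the frame of gauge between -0.012 and 0.012 m and angle between plaque_b's own z axis and vertical below 0.12 rad and distance of each of plaque_a, plaque_c from where it was at the start of the episode below 0.012 m and horizontal distance between each of plaque_a, plaque_c and next_bay above 0.03 m) or (((y of plaque_c in the frame of gauge between 0.0285 and 0.0405 m and y of plaque_c_c0 in the frame of plaque_c above -0.00025 m) or (y of plaque_c in the frame of gauge between 0.003 and 0.015 m and y of plaque_c_c0 in the frame of plaque_c above 0.00125 m) or (y of plaque_c in the frame of gauge between -0.0255 and -0.0135 m and y of plaque_c_c0 in the frame of plaque_c above 0.00275 m) or (y of plaque_c in the frame of gauge between -0.057 and -0.045 m and y of plaque_c_c0 in the frame of plaque_c above 0.00425 m)) and z of plaque_c in the frame of gauge below 0.0205 m and x of plaque_c in the frame of gauge between -0.012 and 0.012 m and angle between plaque_c's own z axis and vertical below 0.12 rad and distance of each of plaque_a, plaque_b from where it was at the start of the episode below 0.012 m and horizontal distance between each of plaque_a, plaque_b and next_bay above 0.03 m))), for 0.2 s.
At the end, for the whole second after the job is handed in: The plaque from the orange-ended bay stands in the narrowest slot that accepts it: foot within 2.5 mm of the slot floor, upright within 7 degrees, within 12 mm of mid-slot lengthwise, let go and at rest; the other two plaques within 12 mm of where they stood (((((y of plaque_a in the frame of gauge between 0.0285 and 0.0405 m and y of plaque_a_c0 in the frame of plaque_a above -0.00025 m) or (y of plaque_a in the frame of gauge between 0.003 and 0.015 m and y of plaque_a_c0 in the frame of plaque_a above 0.00125 m) or (y of plaque_a in the frame of gauge between -0.0255 and -0.0135 m and y of plaque_a_c0 in the frame of plaque_a above 0.00275 m) or (y of plaque_a in the frame of gauge between -0.057 and -0.045 m and y of plaque_a_c0 in the frame of plaque_a above 0.00425 m)) and z of plaque_a in the frame of gauge below 0.0205 m and x of plaque_a in the frame of gauge between -0.012 and 0.012 m and angle between plaque_a's own z axis and vertical below 0.12 rad and linear speed of plaque_a below 0.02 m/s and contact force between plaque_a and the fingers below 0.05 N and distance of each of plaque_b, plaque_c from where it was at the start of the episode below 0.012 m and horizontal distance between each of plaque_b, plaque_c and next_bay above 0.03 m) or (((y of plaque_b in the frame of gauge between 0.0285 and 0.0405 m and y of plaque_b_c0 in the frame of plaque_b above -0.00025 m) or (y of plaque_b in the frame of gauge between 0.003 and 0.015 m and y of plaque_b_c0 in the frame of plaque_b above 0.00125 m) or (y of plaque_b in the frame of gauge between -0.0255 and -0.0135 m and y of plaque_b_c0 in the frame of plaque_b above 0.00275 m) or (y of plaque_b in the frame of gauge between -0.057 and -0.045 m and y of plaque_b_c0 in the frame of plaque_b above 0.00425 m)) and z of plaque_b in the frame of gauge below 0.0205 m and x of plaque_b in the frame of gauge between -0.012 and 0.012 m and angle between plaque_b's own z axis and vertical below 0.12 rad and linear speed of plaque_b below 0.02 m/s and contact force between plaque_b and the fingers below 0.05 N and distance of each of plaque_a, plaque_c from where it was at the start of the episode below 0.012 m and horizontal distance between each of plaque_a, plaque_c and next_bay above 0.03 m) or (((y of plaque_c in the frame of gauge between 0.0285 and 0.0405 m and y of plaque_c_c0 in the frame of plaque_c above -0.00025 m) or (y of plaque_c in the frame of gauge between 0.003 and 0.015 m and y of plaque_c_c0 in the frame of plaque_c above 0.00125 m) or (y of plaque_c in the frame of gauge between -0.0255 and -0.0135 m and y of plaque_c_c0 in the frame of plaque_c above 0.00275 m) or (y of plaque_c in the frame of gauge between -0.057 and -0.045 m and y of plaque_c_c0 in the frame of plaque_c above 0.00425 m)) and z of plaque_c in the frame of gauge below 0.0205 m and x of plaque_c in the frame of gauge between -0.012 and 0.012 m and angle between plaque_c's own z axis and vertical below 0.12 rad and linear speed of plaque_c below 0.02 m/s and contact force between plaque_c and the fingers below 0.05 N and distance of each of plaque_a, plaque_b from where it was at the start of the episode below 0.012 m and horizontal distance between each of plaque_a, plaque_b and next_bay above 0.03 m))); the robot touches nothing.
It fails at once if the plaque is forced against the gauge: a knock of over 75 N, or over 35 N while it is held pressed (not moving) (contact force between plaque_a and gauge above 75 N or (contact force between plaque_a and gauge above 35 N and linear speed of plaque_a below 0.002 m/s)).
It fails at once if the plaque is forced against the gauge: a knock of over 75 N, or over 35 N while it is held pressed (not moving) (contact force between plaque_b and gauge above 75 N or (contact force between plaque_b and gauge above 35 N and linear speed of plaque_b below 0.002 m/s)).
It fails at once if the plaque is forced against the gauge: a knock of over 75 N, or over 35 N while it is held pressed (not moving) (contact force between plaque_c and gauge above 75 N or (contact force between plaque_c and gauge above 35 N and linear speed of plaque_c below 0.002 m/s)).
It fails at once if a second plaque is disturbed (moved more than 20 mm) (distance of each of plaque_a, plaque_b from where it was at the start of the episode above 0.02 m or distance of each of plaque_a, plaque_c from where it was at the start of the episode above 0.02 m or distance of each of plaque_b, plaque_c from where it was at the start of the episode above 0.02 m).
It fails at once if something else on the bench is moved more than 30 mm (distance of any of beaker, dropper, jar, spatula, tweezers from where it was at the start of the episode above 0.03 m).
It also fails if it takes over 64 s, if anything falls off the work surface, if the arm or the gripper's body presses on something with over 40 N, if the wrist force passes 120 N, or if a joint passes its speed limit or range.

## Robot

A 6-joint arm with a two-finger parallel gripper is mounted at the origin on the work surface. World frame = base frame: x ahead of the robot, y to its left, z up, the work surface at z = 0. Lengths are in mm, angles in rad, forces in N, time in s.
With the tool pointing down it reaches from about 275 to 750 mm from the base axis. Payload 10.2 kg.
Tool frame: the origin (TCP) lies midway between the tips of the shut fingers; the grasp point (between the pads) lies 19 mm behind it; z points along the fingers, y is the line along which they close (so a half turn about z gives the same grasp; the last joint's range is limited). The gripper opens to 85 mm and grips with 20 to 120 N. Pads are 22 mm wide; open, the fingers measure 114 mm over their backs; the gripper's body (76 mm by 85 mm) begins 54 mm behind the grasp point. The pads swing forward as they close: fully open they stand 13 mm farther back than shut.
Start: joints at [-1.516, 0.313, 1.498, -0, 1.331, -0.223], TCP at [143.963, -504.882, 231.294] pointing down, gripper open.
Joint ranges: [-2.94, 2.94], [-0.97, 2.17], [0.19, 2.56], [-1.23, 4.37], [0.02, 3.11], [-2.88, 2.88]. Speed limits (rad/s): [2.39, 2.39, 3.01, 3.14, 3.14, 3.14].

## Interface

Orientations are given as a unit quaternion [w, x, y, z].
In Python, from rig import sense, capture, finish_job, find_in, place_of gives the robot as it stands. The module is installed in compiled form; this text tells all that it offers.
- The arm moves only by the shell command python3 -m jog 'ROWS' [FORCE]. ROWS is JSON, a list of rows, each an object of numbers: "tx", "ty", "tz": the shift along the tool's x, y, z in mm; "ax", "ay", "az": the turn, a rotation vector about the tool's x, y, z in rad; "jaw": the closure, from -1 (fully open) to 1 (shut), so that 0 is half open. In form: [{"tx": .., "ty": .., "tz": .., "ax": .., "ay": .., "az": .., "jaw": ..}, ...]. A call has 1 to 5 rows; each row shifts and turns the commanded pose from where the row before left it, along the tool's axes as they then stand; what a row does not reach is not made up. A row lasts 1/8 s, in which the tool goes at most 62.5 mm and 10.7 degrees, less where a joint would pass 70% of its speed; a pose out of reach is approached as far as the arm can. A call with a gripper value outside its range is refused whole. The fingers move at their own pace and stop on an object; FORCE is the grip in N (left out, the last holds). Time passes only in rows, so rows that do not move let the fingers close. It gives the time, the measured TCP pose, the force, the opening and the grip force at its end, in the units of the state.
- sense(): the state, without advancing time (a new reading comes with each control period).
- capture(name): name is "side" or "top" or "wrist"; returns a dict with "color" (384x512x3 uint8, red, green, blue), "depth" (384x512 float32, mm along the optical axis (not along the pixel's ray), 0 where there is no reading), "fx", "fy", "cx", "cy" (pixels), "camera_from_world" (4x4, takes a point from world to camera coordinates); the wrist camera has in their place "mount" (4x4, takes a point from camera to tool coordinates, whose origin is the TCP and whose axes are the flange's). Camera axes: x right, y up, looking along -z (the intrinsics and any distortion apply to the point x, -y, -z); pixel columns grow to the right and rows downward; lengths in mm; the calibration is good to about 2 mm. A picture is of the moment at which its call begins: read the wrist's pose just before it.
- finish_job(): hands the job in; it is judged then, once.
Trained networks look in the newest picture that a camera, given by its name, has taken for a name from the list of things; names that differ only in an ending like _2 or _b are one class to them, and where a whole thing is asked for, a point or a joint stands for the part that bears it (a point fixed in the world has none). Each returns a list of dicts, best first, with "conf" (0 to 1); they miss things now and then, are a little off and sometimes report something else, mostly with a low value. They report only what shows in the picture. A call takes as long as a camera call.
- find_in(query, camera): "centre" ([column, row] in pixels, amid what is visible of it).
- place_of(query, camera): "centre" ([column, row] in pixels: a listed point, or the origin of a listed thing).
The state is a dict: "time_s": time; "joints": joint angles; "dq": joint speeds; "tau": joint torques, N m; "eef_pos": TCP position; "ee_rot": TCP orientation; "force": force on the tool from outside, world axes, zero at the start; "wrist_torque": the same for the moment, N m; "grip_width": opening from 0.0 (shut) to 1.0 (fully open); "grip_force": force on a finger pad.
Only numpy, scipy, OpenCV 4.12 (cv2) and the standard library are available. Lean on these libraries where they do the work, as an engineer would, in place of code of your own. Each camera call takes 0.05 s, during which the arm holds its last target. There are 200 camera calls.

## Working session

There is one attempt and no reset: what is moved stays moved. The work goes in short steps, Python scripts to look and compute and a shell command to move; the robot and the scene stay as the last step left them, time stands still between calls to the robot, and variables do not carry over. Pictures are saved under pics/ and viewed, at most 10 in all, crops included, and the job is handed in when it is done.

```bash
mkdir -p pics; cat > h.py <<'E'
import numpy as np, cv2
from rig import sense, capture, finish_job, find_in, place_of
from scipy.spatial.transform import Rotation as R
def Rt():
    s=sense(); q=s['ee_rot']; T=np.eye(4); T[:3,:3]=R.from_quat([q[1],q[2],q[3],q[0]]).as_matrix(); T[:3,3]=s['eef_pos']; return T
def shot(n):
    T=Rt(); c=capture(n)
    c['wfc']=T@np.array(c['mount']) if n=='wrist' else np.linalg.inv(np.array(c['camera_from_world']))
    return c
def ray(c,u,v):
    d=np.array([(u-c['cx'])/c['fx'],-(v-c['cy'])/c['fy'],-1.]); M=c['wfc']; return M[:3,3],M[:3,:3]@d
def atz(c,p,z):
    o,d=ray(c,*p); return o+d*(z-o[2])/d[2]
def cloud(c):
    v,u=np.mgrid[:384,:512]; Z=c['depth']; P=np.stack([(u-c['cx'])/c['fx']*Z,-(v-c['cy'])/c['fy']*Z,-Z],-1)
    return P@c['wfc'][:3,:3].T+c['wfc'][:3,3]
def save(c,f): cv2.imwrite('pics/'+f,c['color'][...,::-1])
E
python3 - <<'E'
from h import *
np.set_printoptions(precision=1,suppress=True)
s=sense(); print(s)
c=shot('top'); save(c,'top.png'); print({k:(v if np.size(v)<17 else 0) for k,v in c.items()})
Z={'gauge':0,'slot1':40,'slot5':40,'next_bay':8,'plaque_a':8,'beaker':0,'dropper':0,'jar':0,'spatula':0,'tweezers':0}
for k,z in Z.items():
    for r in place_of(k,'top')[:3]: print(k,round(r['conf'],2),np.array(r['centre']),atz(c,r['centre'],z))
c=shot('side'); save(c,'side.png')
E
cd pics; python3 -c "
import cv2,numpy as np
cv2.imwrite('both.png',cv2.resize(np.vstack([cv2.imread('top.png'),cv2.imread('side.png')]),(400,600)))"
```

```text
{'time_s': 0.0, 'joints': array([-1.5,  0.3,  1.5,  0. ,  1.3, -0.2]), 'dq': array([-0.,  0., -0., -0.,  0.,  0.]), 'tau': array([  0. , -41.2, -26. ,  -0. ,   0. ,  -0. ]), 'eef_pos': array([ 144. , -504.6,  230.7]), 'ee_rot': array([-0. ,  1. ,  0.1,  0. ]), 'force': array([0.1, 1.4, 0.2]), 'wrist_torque': array([-0.,  0.,  0.]), 'grip_force': 0.0, 'grip_width': 0.9983575782860389}
{'color': 0, 'depth': 0, 'fx': 346.62851691197557, 'fy': 346.62851691197557, 'cx': 250.46694680115638, 'cy': 190.87448449004802, 'camera_from_world': array([[   0. ,   -1. ,    0. ,  -30. ],
       [   1. ,    0. ,    0.2, -591.9],
       [  -0.2,    0. ,    1. , -883.5],
       [   0. ,    0. ,    0. ,    1. ]]), 'wfc': array([[  0. ,   1. ,  -0.2, 452. ],
       [ -1. ,   0. ,   0. ,   6.2],
       [  0. ,   0.2,   1. , 963.1],
       [  0. ,   0. ,   0. ,   1. ]])}
gauge 0.72 [304.3 222.2] [ 516.2 -165.     0. ]
gauge 0.26 [347.8 160.7] [ 696.1 -289.3    0. ]
slot1 0.83 [295.1 219.9] [ 518.9 -133.2   40. ]
slot1 0.8 [324.1 228.4] [ 498.6 -210.9   40. ]
slot1 0.74 [299.7 224.4] [ 507.3 -145.7   40. ]
slot5 0.83 [295.1 219.9] [ 518.9 -133.2   40. ]
slot5 0.8 [324.1 228.4] [ 498.6 -210.9   40. ]
slot5 0.74 [299.7 224.4] [ 507.3 -145.7   40. ]
next_bay 0.73 [194.3 236.5] [467.6 136.7   8. ]
next_bay 0.23 [305.9 223.7] [ 511.6 -168.1    8. ]
plaque_a 0.67 [192.7 235.7] [469.7 141.2   8. ]
plaque_a 0.61 [146.6 219.9] [508.8 269.    8. ]
plaque_a 0.53 [168.5 227.3] [490.4 208.2   8. ]
beaker 0.87 [210. 139.] [746.1 107.7   0. ]
beaker 0.58 [322.6 227.9] [ 501.9 -216.2    0. ]
dropper 0.47 [251.5 144.4] [734.4 -11.7   0. ]
jar 0.85 [294.2 127.1] [ 790.7 -134.1    0. ]
spatula 0.83 [349.1 163.6] [ 687.7 -293.     0. ]
tweezers 0.63 [234.7 256.7] [416.4  25.1   0. ]
tweezers 0.3 [192. 233.] [477.1 144.6   0. ]
```

View pics/top.png

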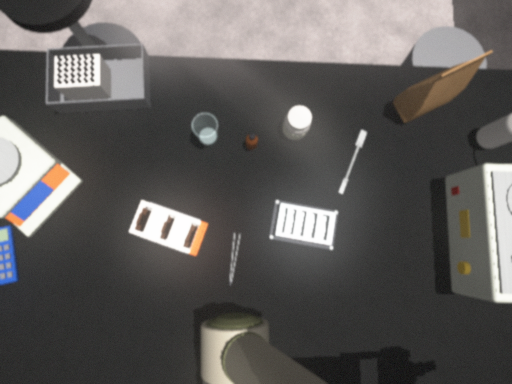

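View pics/side.png

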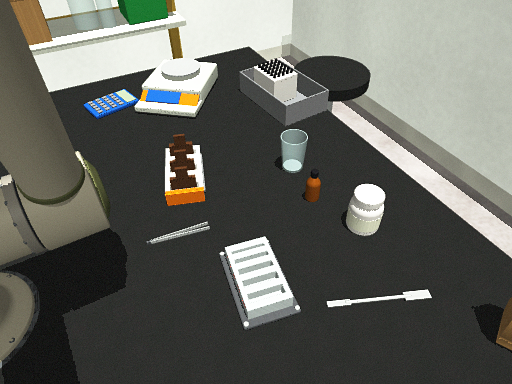

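```bash
cat >> h.py <<'E'
def go(x,y,z,yaw=None):
    "print shift in tool axes; yaw = world angle wanted of tool x axis (mod pi)"
    T=Rt(); d=T[:3,:3].T@(np.array([x,y,z])-T[:3,3]); a=np.arctan2(T[1,0],T[0,0])
    print('shift',d.round(1),'toolx yaw',round(a,4),'tilt',T[:3,2].round(4), end=' ')
    if yaw is not None: print('az',round(-((yaw-a+np.pi/2)%np.pi-np.pi/2),4),end='')
    print()
E
python3 - <<'E'
from h import *
np.set_printoptions(precision=2,suppress=True)
go(470,-160,260,-0.08)
c=shot('wrist'); print(c['mount'],c['fx'],c['cx'],c['cy'])
E
```

```text
shift [ 408.1 -242.2  -28.7] toolx yaw 0.2778 tilt [-0.  0. -1.] az 0.3578
[[   0.      0.96    0.28   72.84]
 [   1.     -0.     -0.      0.73]
 [  -0.      0.28   -0.96 -142.01]
 [   0.      0.      0.      1.  ]] 265.0296170083696 251.931621176377 195.0717437691176
```

```bash
python3 -m jog '[{"tx":50,"ty":-30},{"tx":51,"ty":-30},{"tx":51,"ty":-30},{"tx":51,"ty":-30},{"tx":51,"ty":-30}]' && python3 -m jog '[{"tx":51,"ty":-30},{"tx":51,"ty":-30},{"tx":52,"ty":-32},{"az":0.18},{"az":0.178}]'; python3 - <<'E'
from h import *
np.set_printoptions(precision=1,suppress=True)
go(470,150,230,-0.29)
c=shot('wrist'); save(c,'wg.png')
for k,z in {'gauge':0,'slot1':40,'slot2':40,'slot3':40,'slot4':40,'slot5':40}.items():
    for r in place_of(k,'wrist')[:2]: print(k,round(r['conf'],2),np.array(r['centre']),atz(c,r['centre'],z))
P=cloud(c); 
m=(abs(P[...,2]-40)<5)&(abs(P[...,0]-510)<120)&(abs(P[...,1]+160)<130)&(c['color'].min(-1)>120)
print(m.sum(), P[m][:,2].mean())
print(cv2.minAreaRect(P[m][:,:2].astype(np.float32)))
E
```

```text
shift [ 493.1 -540.4    1.3] toolx yaw 0.2778 tilt [ 0. -0. -1.] az 0.5678
0 nan
((0.0, 0.0), (0.0, 0.0), 0.0)schema error: expected keys tx, ty, tz, ax, ay, az, jaw
<stdin>:9: RuntimeWarning: Mean of empty slice.
  ret = ret.dtype.type(ret / rcount)
```

View pics/wg.png

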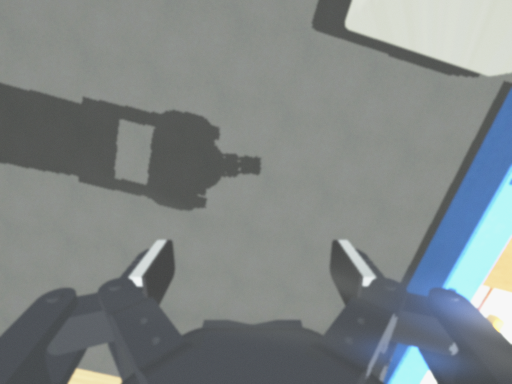

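The move was refused, because every row needs all its keys. The picture shows only bare bench, with the open fingers near (155,270) and (350,270).

```bash
python3 -m jog '[{"tx":50,"ty":-30,"tz":0,"ax":0,"ay":0,"az":0,"jaw":-1},{"tx":51,"ty":-30,"tz":0,"ax":0,"ay":0,"az":0,"jaw":-1},{"tx":51,"ty":-30,"tz":0,"ax":0,"ay":0,"az":0,"jaw":-1},{"tx":51,"ty":-30,"tz":0,"ax":0,"ay":0,"az":0,"jaw":-1},{"tx":51,"ty":-30,"tz":0,"ax":0,"ay":0,"az":0,"jaw":-1}]' && python3 -m jog '[{"tx":51,"ty":-30,"tz":0,"ax":0,"ay":0,"az":0,"jaw":-1},{"tx":51,"ty":-30,"tz":0,"ax":0,"ay":0,"az":0,"jaw":-1},{"tx":52,"ty":-32,"tz":0,"ax":0,"ay":0,"az":0,"jaw":-1},{"tx":0,"ty":0,"tz":0,"ax":0,"ay":0,"az":0.18,"jaw":-1},{"tx":0,"ty":0,"tz":0,"ax":0,"ay":0,"az":0.178,"jaw":-1}]'; cat > g.py <<'E'
from h import *
np.set_printoptions(precision=1,suppress=True)
go(470,150,230,-0.29)
c=shot('wrist'); save(c,'wg2.png')
for k,z in {'gauge':0,'slot1':40,'slot2':40,'slot3':40,'slot4':40,'slot5':40}.items():
    for r in place_of(k,'wrist')[:2]: print(k,round(r['conf'],2),np.array(r['centre']),atz(c,r['centre'],z))
P=cloud(c); 
m=(abs(P[...,2]-40)<5)&(abs(P[...,0]-510)<120)&(abs(P[...,1]+160)<130)&(c['color'].min(-1)>120)
print(m.sum(), P[m][:,2].mean())
print(cv2.minAreaRect(P[m][:,:2].astype(np.float32)))
E
python3 g.py
```

```text
time_s: 1.62
eef_pos: [348.2, -289.5, 231.5]
ee_rot: [0.0, 0.99, 0.138, 0.0]
force: [-0.2, -0.2, 0.8]
grip_width: 1.001
grip_force: 0.0
time_s: 2.25
eef_pos: [470.3, -159.5, 231.2]
ee_rot: [-0.0, 0.999, -0.042, -0.0]
force: [0.2, -0.2, -1.2]
grip_width: 1.003
grip_force: 0.0
shift [ -26.4 -308.4    1.2] toolx yaw -0.0843 tilt [-0.  0. -1.] az 0.2057
gauge 0.86 [251.2 140.6] [ 512.2 -162.6    0. ]
slot1 0.89 [244.4 141.4] [ 515.2 -154.5   40. ]
slot1 0.83 [204.1 140.7] [ 520.2 -105.    40. ]
slot2 0.89 [244.4 141.4] [ 515.2 -154.5   40. ]
slot2 0.83 [204.1 140.7] [ 520.2 -105.    40. ]
slot3 0.89 [244.4 141.4] [ 515.2 -154.5   40. ]
slot3 0.83 [204.1 140.7] [ 520.2 -105.    40. ]
slot4 0.89 [244.4 141.4] [ 515.2 -154.5   40. ]
slot4 0.83 [204.1 140.7] [ 520.2 -105.    40. ]
slot5 0.89 [244.4 141.4] [ 515.2 -154.5   40. ]
slot5 0.83 [204.1 140.7] [ 520.2 -105.    40. ]
5609 39.387934315960244
((511.40655517578125, -162.15899658203125), (149.27694702148438, 86.30158996582031), 81.54212188720703)
```

View pics/wg2.png

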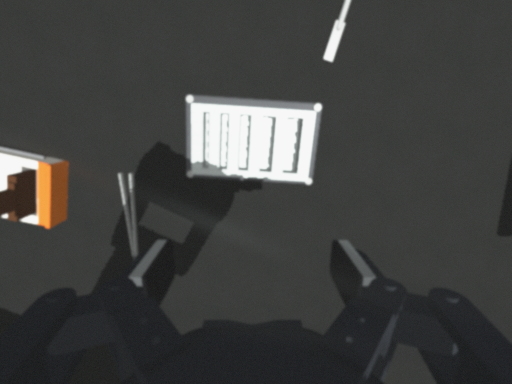

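The gauge is clear at columns 187-322, rows 95-185. The narrow slot is on the left, and the measured 149.3 x 86.3 mm matches the nominal size. The orange-ended rack is at the left edge, around (20,190).

```bash
python3 -m jog '[{"tx":-11,"ty":-60,"tz":0,"ax":0,"ay":0,"az":0.041,"jaw":-1},{"tx":-8,"ty":-60,"tz":0,"ax":0,"ay":0,"az":0.041,"jaw":-1},{"tx":-5,"ty":-60,"tz":0,"ax":0,"ay":0,"az":0.041,"jaw":-1},{"tx":-3,"ty":-60,"tz":0,"ax":0,"ay":0,"az":0.041,"jaw":-1},{"tx":0,"ty":-60,"tz":0,"ax":0,"ay":0,"az":0.041,"jaw":-1}]' >/dev/null&& python3 -m jog '[{"tx":0,"ty":0,"tz":0,"ax":0,"ay":0,"az":0,"jaw":-1}]'; python3 - <<'E'
from h import *
np.set_printoptions(precision=1,suppress=True)
c=shot('wrist'); save(c,'wr.png'); go(468,139,150,-.29)
for k,z in {'next_bay':8,'plaque_a':8}.items():
    for r in place_of(k,'wrist')[:3]: print(k,round(r['conf'],2),np.array(r['centre']),atz(c,r['centre'],z))
P=cloud(c); near=np.hypot(P[...,0]-490,P[...,1]-205)<130
w=c['color'].min(-1)>120
m=near&w&(abs(P[...,2]-30)<5); print('rack',m.sum(),P[m][:,2].mean(),cv2.minAreaRect(P[m][:,:2].astype(np.float32)))
for lo,hi,n in ((48,63,'plate'),(80,95,'tab')):
    m=(near&~w&(P[...,2]>lo)&(P[...,2]<hi)).astype(np.uint8)
    k,l=cv2.connectedComponents(m)
    for i in range(1,k):
        q=P[l==i]
        if len(q)>25: print(n,len(q),q.mean(0),cv2.minAreaRect(q[:,:2].astype(np.float32)))
cv2.imwrite('pics/wr_c.png',cv2.resize(c['color'][60:300,100:420,::-1],(800,600),interpolation=2))
E
```

```text
time_s: 3.35
eef_pos: [491.5, 141.6, 231.1]
ee_rot: [-0.0, 0.99, -0.139, -0.0]
force: [1.0, 0.8, -1.2]
grip_width: 1.0
grip_force: 0.0
shift [-22.3   7.2  81. ] toolx yaw -0.281 tilt [-0. -0. -1.] az 0.009
next_bay 0.75 [256.5 182. ] [475.4 139.2   8. ]
next_bay 0.33 [470.6  92.3] [ 513.9 -158.1    8. ]
plaque_a 0.93 [259.6 184.8] [470.2 136.1   8. ]
plaque_a 0.71 [211.9 182.4] [492.2 200.1   8. ]
plaque_a 0.64 [163.3 183.5] [509.6 266.9   8. ]
rack 5544 29.36368353346461 ((493.57080078125, 210.08395385742188), (175.219970703125, 90.65042114257812), 72.26856231689453)
plate 395 [513.4 263.4  56.7] ((510.23388671875, 267.4010314941406), (13.96325969696045, 59.630611419677734), 71.27629089355469)
plate 212 [497.2 198.7  56.9] ((491.0474548339844, 202.29283142089844), (8.658003807067871, 58.84272003173828), 72.3388442993164)
plate 231 [481.9 139.5  57.8] ((472.99462890625, 141.30792236328125), (10.549562454223633, 57.09748458862305), 71.1417236328125)
tab 236 [509.7 264.2  86.2] ((509.3832092285156, 265.3100891113281), (8.915262222290039, 27.84977149963379), 73.4244384765625)
tab 181 [491.  201.2  86.7] ((490.2433166503906, 201.72439575195312), (7.512355327606201, 28.46660041809082), 72.42266845703125)
tab 174 [472.4 139.6  87. ] ((470.51678466796875, 139.61285400390625), (7.9460015296936035, 28.452829360961914), 74.10704040527344)
```

View pics/wr_c.png

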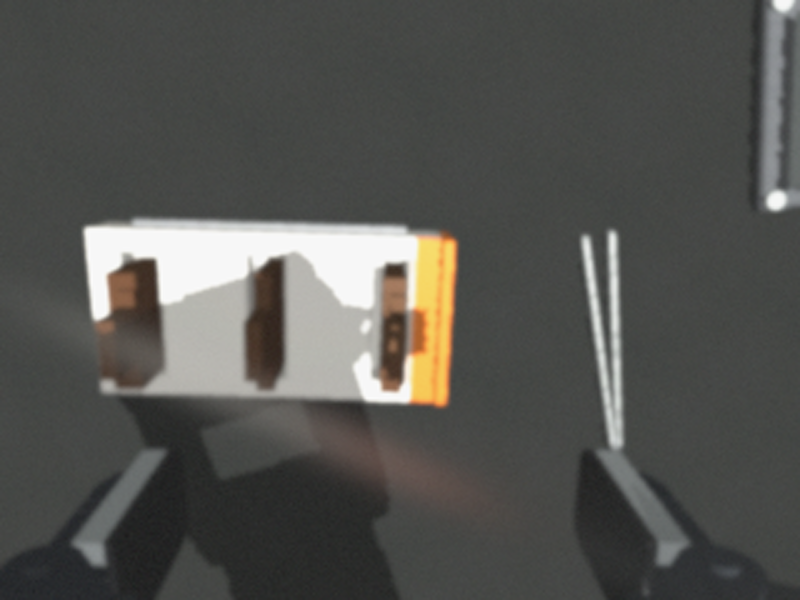

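The orange-ended plaque is the rightmost of the three, with its tab at crop (393,330). The depth rectangle gives the tab at (470.5, 139.6), 28.5 x 7.9 mm and about 87 mm high, which agrees with the spec. Next I'll approach it.

```bash
python3 -m jog '[{"tx":-10,"ty":4,"tz":40,"ax":0,"ay":0,"az":0.01,"jaw":0.1},{"tx":-10,"ty":4,"tz":40,"ax":0,"ay":0,"az":0.01,"jaw":0.1},{"tx":0,"ty":0,"tz":25,"ax":0,"ay":0,"az":0,"jaw":0.1},{"tx":0,"ty":0,"tz":0,"ax":0,"ay":0,"az":0,"jaw":0.1},{"tx":0,"ty":0,"tz":0,"ax":0,"ay":0,"az":0,"jaw":0.1}]'; python3 - <<'E'
from h import *
go(470.5,139.6,62,-.303)
c=shot('wrist'); save(c,'w3.png'); c=shot('side')
cv2.imwrite('pics/mix.png',np.vstack([cv2.imread('pics/w3.png')[130:384],cv2.resize(c['color'][110:230,100:260,::-1],(455,341))[:, :].copy() if 0 else cv2.copyMakeBorder(cv2.resize(c['color'][110:230,100:260,::-1],(455,341)),0,0,0,57,0)]))
E
```

```text
time_s: 4.12
eef_pos: [470.9, 135.9, 127.5]
ee_rot: [-0.0, 0.988, -0.152, 0.001]
force: [-0.5, 0.0, 1.3]
grip_width: 0.452
grip_force: 0.0
shift [-1.6 -3.4 65.5] toolx yaw -0.3061 tilt [ 0.0019 -0.     -1.    ] az -0.0031
```

View pics/mix.png

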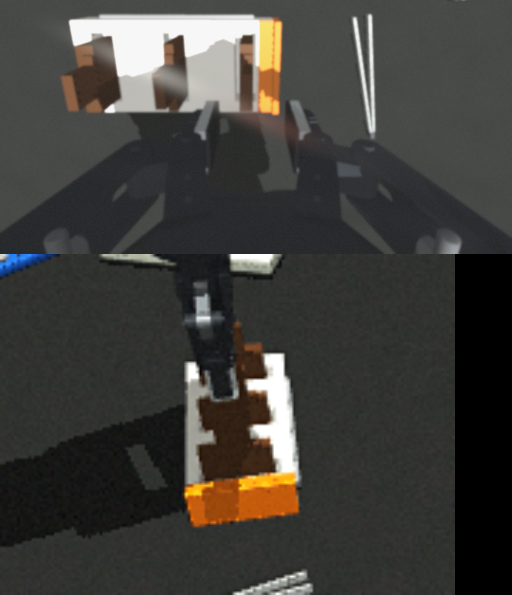

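The fingers, at columns 212 and 295, straddle the tab column. I'll descend and grip.

```bash
python3 -m jog '[{"tx":-1.5,"ty":-3.5,"tz":20,"ax":0,"ay":0,"az":0,"jaw":0.1},{"tx":0,"ty":0,"tz":25,"ax":0,"ay":0,"az":0,"jaw":0.1},{"tx":0,"ty":0,"tz":20,"ax":0,"ay":0,"az":0,"jaw":0.1},{"tx":0,"ty":0,"tz":0,"ax":0,"ay":0,"az":0,"jaw":1},{"tx":0,"ty":0,"tz":0,"ax":0,"ay":0,"az":0,"jaw":1}]' 40;  python3 -m jog '[{"tx":0,"ty":0,"tz":0,"ax":0,"ay":0,"az":0,"jaw":1},{"tx":0,"ty":0,"tz":0,"ax":0,"ay":0,"az":0,"jaw":1},{"tx":0,"ty":0,"tz":0,"ax":0,"ay":0,"az":0,"jaw":1}]' 40
```

```text
time_s: 4.85
eef_pos: [470.4, 140.4, 62.5]
ee_rot: [-0.0, 0.988, -0.152, 0.001]
force: [-0.0, 0.4, -0.7]
grip_width: 0.09
grip_force: 43.4
time_s: 5.22
eef_pos: [470.4, 140.4, 62.3]
ee_rot: [-0.0, 0.988, -0.152, 0.001]
force: [-1.1, -1.1, 6.3]
grip_width: 0.086
grip_force: 44.5
```

```bash
python3 -m jog '[{"tx":0,"ty":0,"tz":-10,"ax":0,"ay":0,"az":0,"jaw":1},{"tx":0,"ty":0,"tz":-20,"ax":0,"ay":0,"az":0,"jaw":1},{"tx":0,"ty":0,"tz":-30,"ax":0,"ay":0,"az":0,"jaw":1},{"tx":0,"ty":0,"tz":-30,"ax":0,"ay":0,"az":0,"jaw":1},{"tx":0,"ty":0,"tz":0,"ax":0,"ay":0,"az":0,"jaw":1}]'; cat >>h.py <<'E'
G=np.array([511.4,-162.2]); GY=-0.1477
def gp(x,y): return G+np.array([[np.cos(GY),-np.sin(GY)],[np.sin(GY),np.cos(GY)]])@[x,y]
def gnow():
    s=sense(); p=s['eef_pos']; d=p[:2]-G
    print('gauge xy',(np.array([[np.cos(GY),np.sin(GY)],[-np.sin(GY),np.cos(GY)]])@d).round(2),'z',round(p[2],2),'F',np.round(s['force'],1),'M',np.round(s['wrist_torque'],2),'grip',round(s['grip_width'],3),'t',s['time_s'])
E
python3 - <<'E'
from h import *
np.set_printoptions(precision=1,suppress=True)
go(*gp(0,55.2),152,GY)
c=shot('wrist'); save(c,'held.png'); P=cloud(c); T=Rt()
L=(P-T[:3,3])@T[:3,:3]   # tool coords
b=(c['color'][...,0].astype(int)-c['color'][...,2]>25)&(abs(L[...,0])<45)&(abs(L[...,1])<30)
for lo,hi in ((-8,12),(-30,-8),(12,50)):
    m=b&(L[...,2]>lo)&(L[...,2]<hi); q=L[m]
    if len(q)>10: print(lo,hi,len(q),q.mean(0),np.percentile(q,[2,98],axis=0).ravel(),cv2.minAreaRect(q[:,:2].astype(np.float32)))
cv2.imwrite('pics/held_c.png',cv2.resize(c['color'][200:384,150:360,::-1],(680,596),interpolation=2))
E
```

```text
time_s: 5.85
eef_pos: [470.7, 140.5, 153.5]
ee_rot: [-0.0, 0.988, -0.152, 0.002]
force: [-0.1, -0.1, -0.2]
grip_width: 0.084
grip_force: 43.5
shift [121.1 222.    1.7] toolx yaw -0.3051 tilt [ 0.  0. -1.] az -0.1574
-8 12 505 [22.9 -1.6  2.1] [12.5 -6.4 -5.4 31.4  3.5  5.2] ((21.773784637451172, -0.08288383483886719), (16.1948299407959, 21.08245086669922), 80.66875457763672)
-30 -8 878 [  5.7   0.4 -24.9] [-11.1  -3.4 -27.9  15.6  12.1 -12.6] ((2.1220102310180664, 5.821218967437744), (18.736732482910156, 28.189891815185547), 87.83203125)
12 50 56 [31.3 -1.1 28.3] [31.  -5.1 13.  31.6  2.  42.6] ((31.308149337768555, -1.7570874691009521), (7.543947219848633, 0.5470589995384216), 88.18016052246094)
```

View pics/held_c.png

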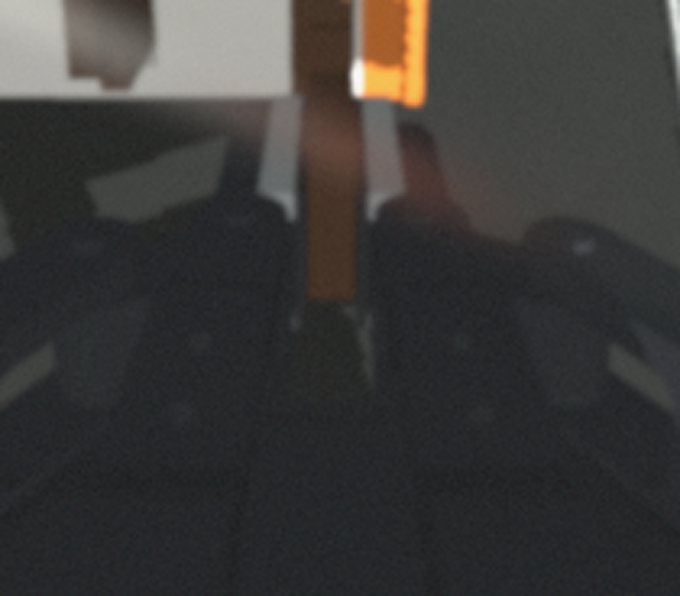

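The plaque hangs straight in the pads, with its tab at crop (330,200-300). Its middle is about 1.7 mm forward in tool x, and the plate extends toward tool -y. Now I'll move it above slot 1.

```bash
python3 -m jog '[{"tx":14,"ty":28,"tz":0,"ax":0,"ay":0,"az":0,"jaw":1},{"tx":27,"ty":50,"tz":0,"ax":0,"ay":0,"az":0,"jaw":1},{"tx":27,"ty":50,"tz":0,"ax":0,"ay":0,"az":0,"jaw":1},{"tx":27,"ty":50,"tz":0,"ax":0,"ay":0,"az":0,"jaw":1},{"tx":24,"ty":44,"tz":0,"ax":0,"ay":0,"az":0,"jaw":1}]'>/dev/null;  python3 -m jog '[{"tx":0,"ty":0,"tz":10,"ax":0,"ay":0,"az":-0.08,"jaw":1},{"tx":0,"ty":0,"tz":15,"ax":0,"ay":0,"az":-0.078,"jaw":1},{"tx":0,"ty":0,"tz":10,"ax":0,"ay":0,"az":0,"jaw":1},{"tx":0,"ty":0,"tz":0,"ax":0,"ay":0,"az":0,"jaw":1},{"tx":0,"ty":0,"tz":0,"ax":0,"ay":0,"az":0,"jaw":1}]'
python3 - <<'E'
from h import *
np.set_printoptions(precision=1,suppress=True)
gnow(); go(*gp(-1.7,55.5),100,GY)
c=shot('wrist'); save(c,'s1.png'); P=cloud(c)
m=(abs(P[...,2]-40)<5)&(abs(P[...,0]-510)<120)&(abs(P[...,1]+160)<130)&(c['color'].min(-1)>120)
print(m.sum(),cv2.minAreaRect(P[m][:,:2].astype(np.float32)))
cv2.imwrite('pics/s1_c.png',cv2.resize(c['color'][100:310,150:430,::-1],(800,600),interpolation=2))
E
```

```text
time_s: 7.15
eef_pos: [516.7, -107.0, 116.6]
ee_rot: [0.0, 0.997, -0.074, 0.0]
force: [-0.1, -1.2, -1.2]
grip_width: 0.088
grip_force: 43.5
gauge xy [-2.9 55.3] z 116.57 F [-0.1 -1.2 -1.2] M [ 0. -0.  0.] grip 0.088 t 7.15
shift [ 1.2 -0.2 16.6] toolx yaw -0.1478 tilt [ 0. -0. -1.] az -0.0001
8791 ((511.2190246582031, -162.62088012695312), (149.34620666503906, 87.02454376220703), 81.63765716552734)
```

View pics/s1_c.png

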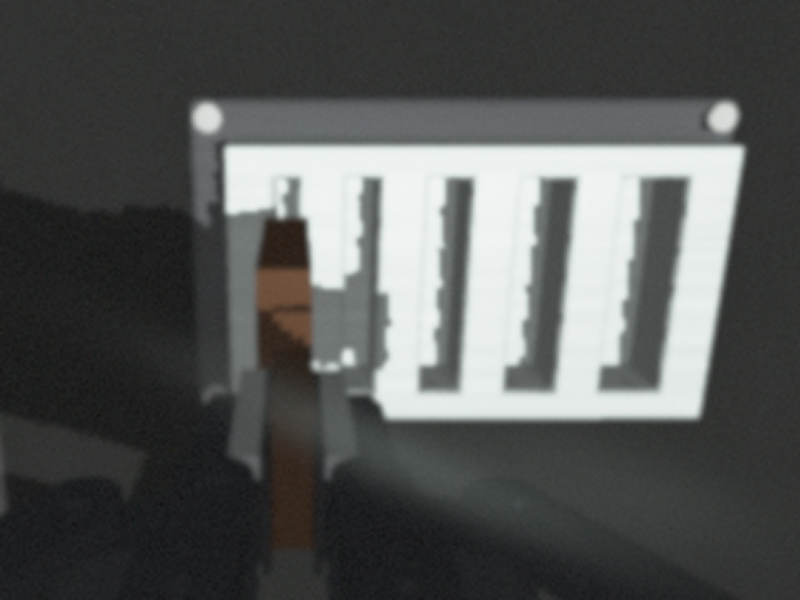

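The gauge was re-measured within 0.5 mm of the first reading. The plaque's foot is over slot 1 at crop (285,240), and the plate looks about 11 mm thick. I'll touch down slowly.

```bash
sed -i 's/G=np.array(.511.4,-162.2.); GY=-0.1477/G=np.array([511.3,-162.4]); GY=-0.147/' h.py; python3 -m jog '[{"tx":1,"ty":0,"tz":8,"ax":0,"ay":0,"az":0,"jaw":1},{"tx":0,"ty":0,"tz":8,"ax":0,"ay":0,"az":0,"jaw":1},{"tx":0,"ty":0,"tz":2,"ax":0,"ay":0,"az":0,"jaw":1},{"tx":0,"ty":0,"tz":1.5,"ax":0,"ay":0,"az":0,"jaw":1},{"tx":0,"ty":0,"tz":1,"ax":0,"ay":0,"az":0,"jaw":1}]';python3 -m jog '[{"tx":0,"ty":0,"tz":0.5,"ax":0,"ay":0,"az":0,"jaw":1},{"tx":0,"ty":0,"tz":0.5,"ax":0,"ay":0,"az":0,"jaw":1}]'; python3 -c "
from h import *
gnow()"
```

```text
time_s: 7.82
eef_pos: [517.5, -107.3, 95.8]
ee_rot: [0.0, 0.997, -0.074, 0.0]
force: [0.1, -0.0, -0.8]
grip_width: 0.083
grip_force: 43.5
time_s: 8.07
eef_pos: [517.5, -107.3, 94.9]
ee_rot: [0.0, 0.997, -0.074, 0.0]
force: [0.8, 0.0, -0.1]
grip_width: 0.087
grip_force: 43.5
gauge xy [-1.91 55.46] z 94.86 F [ 0.8  0.  -0.1] M [-0.    0.01  0.02] grip 0.087 t 8.075
```

```bash
for i in 1 2 3; do python3 -m jog '[{"tx":0,"ty":0,"tz":0.4,"ax":0,"ay":0,"az":0,"jaw":1},{"tx":0,"ty":0,"tz":0,"ax":0,"ay":0,"az":0,"jaw":1}]' | grep -E 'pos|force'; done
```

```text
eef_pos: [517.5, -107.2, 94.4]
force: [-0.3, 0.3, -0.8]
grip_force: 43.5
eef_pos: [517.5, -107.3, 94.3]
force: [-2.1, 0.3, 5.0]
grip_force: 44.2
eef_pos: [517.6, -107.3, 94.3]
force: [-3.7, 1.8, 9.6]
grip_force: 45.0
```

Contact came at z 94.3, as predicted, at about 10 N, so slot 1 refuses it. On to slot 2.

```bash
python3 -m jog '[{"tx":0,"ty":0,"tz":-4,"ax":0,"ay":0,"az":0,"jaw":1},{"tx":0,"ty":5.3,"tz":-4,"ax":0,"ay":0,"az":0,"jaw":1},{"tx":0.2,"ty":16,"tz":0,"ax":0,"ay":0,"az":0,"jaw":1},{"tx":0,"ty":0,"tz":4,"ax":0,"ay":0,"az":0,"jaw":1},{"tx":0,"ty":0,"tz":2.5,"ax":0,"ay":0,"az":0,"jaw":1}]' | grep -E 'pos|force'; python3 -c "
from h import *
gnow()"
for i in 1 2 3 4; do python3 -m jog '[{"tx":0,"ty":0,"tz":0.5,"ax":0,"ay":0,"az":0,"jaw":1},{"tx":0,"ty":0,"tz":0,"ax":0,"ay":0,"az":0,"jaw":1}]' | grep -E 'pos|^force'; done; python3 -c "
from h import *
gnow()"
```

```text
eef_pos: [514.3, -128.4, 94.5]
force: [-0.2, -0.6, -0.7]
grip_force: 43.4
gauge xy [-2.01 34.03] z 94.5 F [-0.2 -0.6 -0.7] M [-0.02 -0.07  0.  ] grip 0.083 t 9.45
eef_pos: [514.6, -128.1, 94.5]
force: [0.1, 0.5, -0.6]
eef_pos: [514.6, -128.2, 94.3]
force: [-0.7, 0.3, 3.5]
eef_pos: [514.7, -128.3, 94.3]
force: [-3.1, 1.5, 8.7]
eef_pos: [514.7, -128.3, 94.3]
force: [-4.3, 2.2, 12.7]
gauge xy [-1.58 34.19] z 94.27 F [-4.3  2.2 12.7] M [0.44 0.86 0.05] grip 0.086 t 10.45
```

Slot 2 also refuses at z 94.3. A light slide of +-1.5 mm will make sure that isn't just misalignment.

```bash
for r in '1'; do python3 -m jog '[{"tx":0,"ty":0.7,"tz":-0.5,"ax":0,"ay":0,"az":0,"jaw":1},{"tx":0,"ty":0.8,"tz":0,"ax":0,"ay":0,"az":0,"jaw":1},{"tx":0,"ty":0,"tz":0,"ax":0,"ay":0,"az":0,"jaw":1}]' | grep -E 'pos|^force'; python3 -m jog '[{"tx":0,"ty":-1,"tz":0,"ax":0,"ay":0,"az":0,"jaw":1},{"tx":0,"ty":-1,"tz":0,"ax":0,"ay":0,"az":0,"jaw":1},{"tx":0,"ty":-1,"tz":0,"ax":0,"ay":0,"az":0,"jaw":1},{"tx":0,"ty":0,"tz":0,"ax":0,"ay":0,"az":0,"jaw":1}]' | grep -E 'pos|^force'; done; python3 -c "
from h import *
gnow()"
```

```text
eef_pos: [514.7, -129.3, 94.3]
force: [-0.5, 4.0, 7.0]
eef_pos: [515.3, -127.5, 94.4]
force: [-0.9, -2.3, 6.1]
gauge xy [-1.19 35.05] z 94.37 F [-0.9 -2.3  6.1] M [-0.51  0.32  0.03] grip 0.085 t 11.325
```

It didn't drop anywhere, so slot 2 is rejected. On to slot 3, aiming for origin y of about 7.2.

```bash
python3 -m jog '[{"tx":0,"ty":0,"tz":-4,"ax":0,"ay":0,"az":0,"jaw":1},{"tx":0,"ty":10,"tz":-4,"ax":0,"ay":0,"az":0,"jaw":1},{"tx":-0.3,"ty":18,"tz":0,"ax":0,"ay":0,"az":0,"jaw":1},{"tx":0,"ty":0,"tz":4,"ax":0,"ay":0,"az":0,"jaw":1},{"tx":0,"ty":0,"tz":2.5,"ax":0,"ay":0,"az":0,"jaw":1}]' >/dev/null;python3 -m jog '[{"tx":0,"ty":0,"tz":0,"ax":0,"ay":0,"az":0,"jaw":1}]' | grep -E 'pos|force'; python3 -c "
from h import *
gnow(); go(*gp(-1.7,7.2),94.3,GY)"
```

```text
eef_pos: [510.2, -154.2, 94.7]
force: [0.6, 0.0, -1.0]
grip_force: 43.5
gauge xy [-2.28  7.97] z 94.68 F [ 0.6  0.  -1. ] M [-0.02 -0.03 -0.03] grip 0.086 t 12.075
shift [0.6 0.8 0.4] toolx yaw -0.147 tilt [-7.e-04  5.e-04 -1.e+00] az 0.0
```

```bash
python3 -m jog '[{"tx":0.6,"ty":0.8,"tz":0,"ax":0,"ay":0,"az":0,"jaw":1},{"tx":0,"ty":0,"tz":0.5,"ax":0,"ay":0,"az":0,"jaw":1}]' | grep -E 'pos|^force'
for i in 1 2 3; do python3 -m jog '[{"tx":0,"ty":0,"tz":0.5,"ax":0,"ay":0,"az":0,"jaw":1},{"tx":0,"ty":0,"tz":0,"ax":0,"ay":0,"az":0,"jaw":1}]' | grep -E 'pos|^force'; done; python3 -c "
from h import *
gnow()"
```

```text
eef_pos: [511.0, -155.3, 94.7]
force: [0.2, -0.1, -0.6]
eef_pos: [510.8, -155.3, 94.1]
force: [0.2, 0.9, -0.4]
eef_pos: [510.9, -155.3, 93.6]
force: [-0.2, 1.4, -1.0]
eef_pos: [510.9, -155.3, 93.0]
force: [0.5, 0.6, -1.4]
gauge xy [-1.48  6.92] z 93.04 F [ 0.5  0.6 -1.4] M [ 0.08 -0.06 -0.03] grip 0.082 t 13.075
```

It's going in, with the foot below the top face and no force. I'll keep lowering it at about 12 mm/s.

```bash
python3 -m jog '[{"tx":0,"ty":0,"tz":1,"ax":0,"ay":0,"az":0,"jaw":1},{"tx":0,"ty":0,"tz":1,"ax":0,"ay":0,"az":0,"jaw":1},{"tx":0,"ty":0,"tz":1,"ax":0,"ay":0,"az":0,"jaw":1}]' | grep -E 'pos|^force'; python3 -m jog '[{"tx":0,"ty":0,"tz":1.5,"ax":0,"ay":0,"az":0,"jaw":1},{"tx":0,"ty":0,"tz":1.5,"ax":0,"ay":0,"az":0,"jaw":1}]' | grep -E 'pos|^force'
```

```text
eef_pos: [510.8, -155.4, 90.0]
force: [0.5, -0.0, -0.6]
eef_pos: [510.9, -155.4, 87.0]
force: [0.6, 0.4, -0.5]
```

```bash
python3 -m jog '[{"tx":0,"ty":0,"tz":2,"ax":0,"ay":0,"az":0,"jaw":1},{"tx":0,"ty":0,"tz":2,"ax":0,"ay":0,"az":0,"jaw":1},{"tx":0,"ty":0,"tz":2,"ax":0,"ay":0,"az":0,"jaw":1}]' | grep -E 'pos|^force'; python3 -m jog '[{"tx":0,"ty":0,"tz":2,"ax":0,"ay":0,"az":0,"jaw":1},{"tx":0,"ty":0,"tz":2,"ax":0,"ay":0,"az":0,"jaw":1},{"tx":0,"ty":0,"tz":2,"ax":0,"ay":0,"az":0,"jaw":1}]' | grep -E 'pos|^force'
```

```text
eef_pos: [510.8, -155.4, 80.9]
force: [0.4, 0.6, -0.0]
eef_pos: [510.9, -155.4, 74.9]
force: [-0.0, 1.1, -0.7]
```

```bash
for i in 1 2 3 4; do python3 -m jog '[{"tx":0,"ty":0,"tz":0.7,"ax":0,"ay":0,"az":0,"jaw":1},{"tx":0,"ty":0,"tz":0,"ax":0,"ay":0,"az":0,"jaw":1}]' | grep -E 'pos|^force'; done; python3 -c "
from h import *
gnow()"
```

```text
eef_pos: [510.8, -155.4, 74.3]
force: [-0.3, 1.0, -0.7]
eef_pos: [510.9, -155.4, 73.7]
force: [1.5, 0.2, -0.6]
eef_pos: [510.9, -155.4, 73.0]
force: [-0.4, 1.7, -1.3]
eef_pos: [510.9, -155.4, 72.4]
force: [0.2, 1.0, 0.8]
gauge xy [-1.42  6.82] z 72.39 F [0.2 1.  0.8] M [0.23 0.05 0.04] grip 0.085 t 15.45
```

```bash
python3 -m jog '[{"tx":0,"ty":0,"tz":0.3,"ax":0,"ay":0,"az":0,"jaw":1},{"tx":0,"ty":0,"tz":0,"ax":0,"ay":0,"az":0,"jaw":1}]' | grep -E 'pos|^force';  python3 -m jog '[{"tx":0,"ty":0,"tz":0,"ax":0,"ay":0,"az":0,"jaw":0.3},{"tx":0,"ty":0,"tz":0,"ax":0,"ay":0,"az":0,"jaw":0.3},{"tx":0,"ty":0,"tz":0,"ax":0,"ay":0,"az":0,"jaw":0.3},{"tx":0,"ty":0,"tz":0,"ax":0,"ay":0,"az":0,"jaw":0.3}]'; python3 -m jog '[{"tx":0,"ty":0,"tz":-10,"ax":0,"ay":0,"az":0,"jaw":0.3},{"tx":0,"ty":0,"tz":-30,"ax":0,"ay":0,"az":0,"jaw":0.3},{"tx":0,"ty":0,"tz":-40,"ax":0,"ay":0,"az":0,"jaw":0.3},{"tx":-20,"ty":0,"tz":-40,"ax":0,"ay":0,"az":0,"jaw":0.3},{"tx":-20,"ty":0,"tz":0,"ax":0,"ay":0,"az":0,"jaw":0.3}]'; python3 - <<'E'
from h import *
np.set_printoptions(precision=1,suppress=True)
c=shot('wrist'); P=cloud(c)
m=(np.hypot(P[...,0]-513,P[...,1]+155)<40)&(c['color'].min(-1)<110)
for lo,hi in ((60,75),(85,105)):
    q=P[m&(P[...,2]>lo)&(P[...,2]<hi)]
    if len(q)>10: print(len(q),q.mean(0),cv2.minAreaRect(q[:,:2].astype(np.float32)),'exp',gp(0,7))
d=c['color'][60:270,130:410,::-1]; s=shot('side')['color'][110:320,130:340,::-1]
cv2.imwrite('pics/end.png',cv2.resize(np.hstack([d,s]),(800,343),interpolation=2))
E
```

```text
eef_pos: [510.9, -155.4, 72.4]
force: [-1.2, 1.0, 5.1]
time_s: 16.2
eef_pos: [510.9, -155.4, 71.9]
ee_rot: [0.0, 0.997, -0.074, -0.0]
force: [0.5, 0.8, 0.0]
grip_width: 0.353
grip_force: 0.0
time_s: 16.82
eef_pos: [471.9, -150.0, 195.5]
ee_rot: [0.001, 0.997, -0.073, 0.003]
force: [-0.0, -0.3, -0.3]
grip_width: 0.349
grip_force: 0.0
340 [ 516.3 -153.1   68.2] ((512.33349609375, -153.863525390625), (10.338769912719727, 57.64573287963867), 81.23406219482422) exp [ 512.3 -155.5]
255 [ 511.9 -155.4   97.2] ((511.4897155761719, -155.26644897460938), (6.44614839553833, 27.894512176513672), 81.64823150634766) exp [ 512.3 -155.5]
```

View pics/end.png

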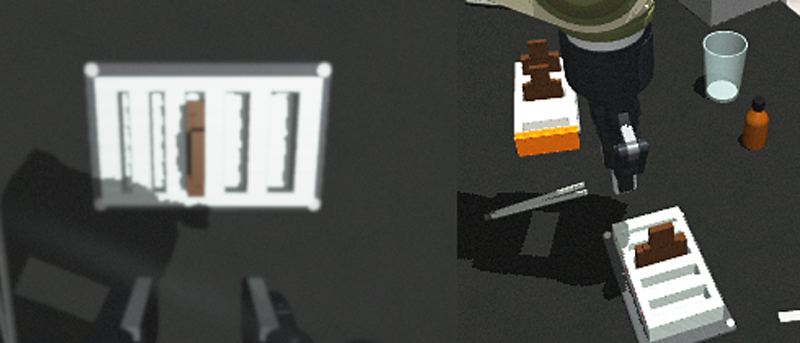

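The plaque stands upright in slot 3 (left view at (195,145), side view at (662,243)). Its plate top is at 68 mm and its tab at about 97 mm, so it's home. The other two plaques are still in the rack.

```bash
python3 -m jog '[{"tx":0,"ty":0,"tz":0,"ax":0,"ay":0,"az":0,"jaw":0.3},{"tx":0,"ty":0,"tz":0,"ax":0,"ay":0,"az":0,"jaw":0.3}]' >/dev/null; python3 -c "
from h import *
print(finish_job())"
```

```text
the job is handed in; nothing more can be done
None
```

The plaque from the orange-ended bay was refused by slots 1 and 2 under a light press (13 N at most), went fully home in slot 3 and was left standing there, and the job is handed in.

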